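# Set a lino block to the scribed line and hold it down for carving

## Task

Set the lino block up for carving: without lifting it, press it gently but firmly against the dark wooden fence, then slide it along the fence to the right until its right-hand edge meets the black line scribed across the board, without running past the line. Then push the red-tipped holding bar down so that its pad presses on the block, without shifting the block, and leave it down. Do not force anything and leave the jars and the wooden stamp where they stand.

Things in the scene. Friction and masses are not known exactly. Their poses are not given: they have to be found in the camera images.
- board: plywood carving board, fixed, 200 (x) x 300 (y) x 16 mm high; origin at the centre of its underside; its x points from the robot's side to the fence, its y to the left along the fence, z up. Its top is at z = +16 mm. The fence face lies at x = +70 mm of this frame.
- fence: dark wooden fence fixed on the board, 20 mm thick (x), 300 mm long (y), 24 mm high; origin on the face that the block is pushed against, half-way along, at the board's top; axes as the board's. Rigid. At y = -95 mm and -65 mm two steel ears stand on it, up to 46 mm above the board's top, and carry the holding bar.
- line_mid (a point): middle of the black scribed line (2 mm wide, 165 mm long) on the board's top; the line runs along the board's x at y = -105 mm of the board's frame. It is only a mark, there is no stop. Axes as the board's.
- block_centre (a point): centre (half-way up) of the loose lino block: light wood, dark green lino face with a carved leaf, 90 (x) x 120 (y) x 28 mm high, 0.31 to 0.55 kg, flat on the board, x toward the fence. It slides with 1 to 5 N, up to 10 N where fingers bear down on it too. Press it on the fence with at least 2 N beyond that for a moment (13 N at the fingers is ample; over 20 N mars it).
- block_edge (a point): middle of the block's right-hand (-y) lower edge, 60 mm to -y and 14 mm below block_centre; this edge is to meet the scribed line. Axes as the block's.
- holding_bar (a joint): angle of the holding bar's hinge (rad): 0 = level, with its pad just on the block's top; it starts raised (positive, 0.45 to 0.75) and stays where it is left by friction (about 1 N at the tip to move it); with no block under it, it goes on to -0.2. The hinge runs along the board's y, 10 mm behind the fence face, 36 mm above the board's top and 80 mm to -y of the fence's middle. The bar reaches from there toward the robot: 16 mm wide, 8 mm thick, 90 mm long.
- bar_tip (a point): top of the bar's red thumb plate (36 mm along the bar, 30 mm wide), 78 mm from the hinge, right above its rubber pad. Pressing here straight down turns the bar down; press it on the block with about 8 N, more than 25 N on the block mars it.
- rust_jar: jar with a rust-red lid, 57 x 54 x 68 mm high, bystander; origin at the centre of its underside
- blue_jar: jar with a blue lid, 45 x 42 x 56 mm high, bystander; origin at the centre of its underside
- wooden_stamp: wooden stamp with a knob, 37 x 42 x 46 mm high, bystander; origin at the centre of its underside
Things that resemble listed ones, but are neither listed nor needed, are in the scene too. What is shaped like the part that bears block_centre but pink is not meant.

How it is judged:
By the outcome, as a careful person would: the job done as asked, in the order asked, and still so for the second after the job is handed in, with the robot touching nothing.
It also fails if it takes over 72 s, if anything falls off the work surface, if the arm or the gripper's body presses on something with over 40 N, if the wrist force passes 120 N, or if a joint passes its speed limit or range.

## Robot

A 6-joint arm with a two-finger parallel gripper is mounted at the origin on the work surface; the furniture and walls round the work are solid. World frame = base frame: x ahead of the robot, y to its left, z up, the work surface at z = 0. Lengths are in mm, angles in rad, forces in N, time in s.
With the tool pointing down it reaches from about 350 to 875 mm from the base axis. Payload 4.2 kg.
Tool frame: the origin (TCP) lies midway between the tips of the shut fingers; the grasp point (between the pads) lies 19 mm behind it (arm.grasp_offset is the distance from the TCP to the grasp point, in mm); z points along the fingers, y is the direction in which the jaws open and shut (so a half turn about z gives the same grasp; the last joint's range is limited). The gripper opens to 85 mm and grips with 20 to 120 N. Pads are 22 mm wide; open, the fingers measure 114 mm over their backs; the gripper's body (76 mm by 85 mm) begins 54 mm behind the grasp point. The pads swing forward as they close: fully open they stand 13 mm farther back than shut.
Start: joints at [1.393, 0.385, 0.008, 0, -1.194, -0.259], TCP at [264.368, 566.312, 208.512] pointing down, gripper open.
Joint ranges: [-3.14, 3.14], [-1.21, 2.06], [-1.07, 1.41], [-3.16, 2.05], [-2.99, -0.16], [-3.1, 3.1]. Speed limits (rad/s): [2.79, 2.79, 3.14, 3.14, 3.14, 3.14].

## Interface

Orientations are given as a unit quaternion [x, y, z, w].
In Python, from bench import arm gives the robot as it stands.
- The arm moves only by the tool move_arm, never from a script. Its argument "moves" is a list of rows, each an object with "gripper": the gripper's target within -1 to 1 (fully open at 1, half-way at 0, shut at -1); "xyz": the shift along the tool's x, y, z in cm, a list of three; "angular": the turn, a rotation vector about the tool's x, y, z in rad, a list of three. In form: [{"gripper": gripper, "xyz": [dx, dy, dz], "angular": [wx, wy, wz]}, ...]. A call has 1 to 10 rows; each row is the pose to reach, as a shift and turn from the pose commanded when the call began, along the tool's axes at that moment; what a row does not reach only later rows make up. A row lasts 1/8 s, in which the tool goes at most 62.5 mm and 10.7 degrees, less where a joint would pass 70% of its speed; a pose out of reach is approached as far as the arm can. A call with a gripper value outside its range is refused whole. The fingers move at their own pace and stop on an object; the grip force is fixed at half the most. Time passes only in rows, so rows that repeat a pose let the fingers close. It gives the time, the measured TCP pose, the force and the opening at its end, in the units of the state.
- arm.read_state(): the state, without advancing time (a new reading comes with each control period).
- arm.get_image(name): name is "side" or "top"; returns (picture, depth): 420x560x3 uint8, blue, green, red; 420x560 float32, mm along the optical axis (not along the pixel's ray), 0 where there is no reading.
- arm.get_calibration(name): a dict with "camera_matrix" (3x3 intrinsics, pixels), "R" (3x3) and "t" (3): a world point X has camera coordinates R X + t. Camera axes: x right, y down, z forward; pixel columns grow to the right and rows downward; lengths in mm; the calibration is good to about 2 mm. A picture is of the moment at which its call begins. get_calibration takes no time and is no camera call.
- arm.job_done(): hands the job in, once; it reports no verdict.
The state is a dict: "clock": time; "joints": joint angles; "joint_vel": joint speeds; "joint_efforts": joint torques, N m; "position": TCP position; "ee_rot": TCP orientation; "contact_force": force on the tool from outside, world axes, zero at the start; "wrist_torque": the same for the moment, N m; "gripper_width": finger opening in mm.
Only numpy, scipy, OpenCV 4.12 (cv2) and the standard library are available. Lean on these libraries where they do the work, as an engineer would, in place of code of your own. Each camera call takes 0.05 s, during which the arm holds its last target. There are 200 camera calls.

## Working session

There is one attempt and no reset: what is moved stays moved. The work goes in short steps, Python scripts to look and compute and a tool call to move; the robot and the scene stay as the last step left them, time stands still between calls to the robot, and variables do not carry over. Pictures are saved under pics/ and viewed, about 8 in all and at most 12, crops included, and the job is handed in when it is done.

Besides the shell and the picture viewer there is one more tool, called after ">>>" as a command line: name --argument value ..., lists and objects as JSON in quotes. move_arm: Moves the arm, as the interface text tells. Its arguments: {"type":"object","properties":{"moves":{"type":"array","items":{"type":"object","properties":{"gripper":{"type":"number"},"xyz":{"type":"array","items":{"type":"number"}},"angular":{"type":"array","items":{"type":"number"}}}}}},"required":["moves"]}

```bash
mkdir -p pics; python3 - <<'E'
from bench import arm
import cv2,numpy as np
for n in("top","side"):
    p,d=arm.get_image(n); cv2.imwrite(f"pics/{n}0.png",p); np.savez(f"{n}0.npz",p=p,d=d)
    c=arm.get_calibration(n); print(n,c["camera_matrix"].tolist(),c["R"].tolist(),c["t"].tolist())
s=arm.read_state(); print({k:np.round(v,3) for k,v in s.items()})
E
```

```text
top [[394.94735615891574, 0.0, 271.7301725204171], [0.0, 394.94735615891574, 212.05028898570728], [0.0, 0.0, 1.0]] [[-0.013872832651366232, -0.9997068020174292, -0.019845768171385277], [-0.9848820539590781, 0.01708915304997061, -0.17238126533177092], [0.17266987086221755, 0.017154324472851243, -0.9848303634882029]] [-105.45564766006177, 441.97295602175626, 850.1168606067885]
side [[463.565441048927, 0.0, 278.1445070648727], [0.0, 463.565441048927, 212.24181592388192], [0.0, 0.0, 1.0]] [[0.9998068976388218, 0.008992149962973425, -0.01747308424057789], [-0.013068268271387636, -0.35981161523997646, -0.9329334498788143], [-0.014676096150610954, 0.9329816411792049, -0.3596246229394414]] [-414.66789076063867, 36.170802241582386, 1205.0715703070464]
{'clock': np.float64(0.1), 'joints': array([ 1.393,  0.385,  0.007, -0.   , -1.194, -0.259]), 'joint_vel': array([ 0.001, -0.002,  0.003,  0.001,  0.001,  0.001]), 'joint_efforts': array([ 0.0000e+00, -3.9332e+01,  1.8893e+01,  4.1980e+00, -3.0000e-03,
        0.0000e+00]), 'position': array([264.158, 565.838, 207.555]), 'ee_rot': array([ 0.976, -0.217, -0.   ,  0.001]), 'contact_force': array([0.398, 0.53 , 0.315]), 'wrist_torque': array([-0.002, -0.017,  0.043]), 'gripper_width': np.float64(85.108)}
```

View pics/top0.png

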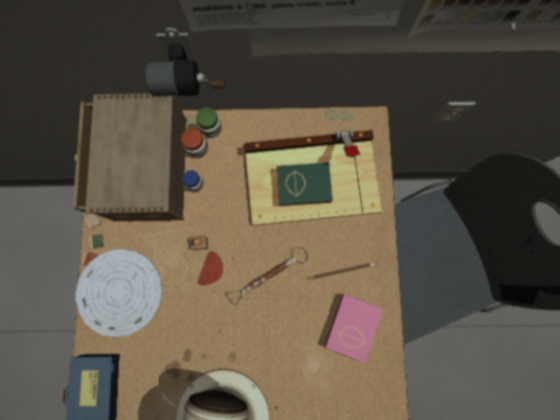

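View pics/side0.png

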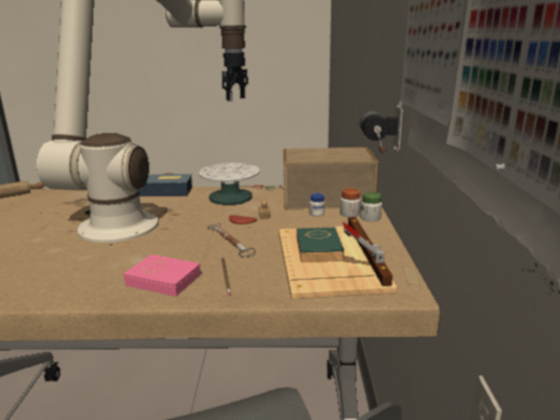

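The top view shows the block (green, about u 276–332, v 163–205), the fence above it, the scribed line near u 358 and the red plate at (351,150). The side view agrees. Next I measure positions.

```bash
cat > h.py <<'E'
from bench import arm
import cv2,numpy as np
C={n:arm.get_calibration(n) for n in("top","side")}
def ray(n,uv,z):
    c=C[n];K,R,t=[np.array(c[k]) for k in("camera_matrix","R","t")]
    uv=np.atleast_2d(np.asarray(uv,float)); d=np.c_[uv,np.ones(len(uv))]@np.linalg.inv(K).T@R
    o=-R.T@t; return o+d*((z-o[2])/d[:,2])[:,None]
def proj(n,X):
    c=C[n];q=(np.atleast_2d(X)@np.array(c["R"]).T+c["t"])@np.array(c["camera_matrix"]).T
    return q[:,:2]/q[:,2:]
def green(p,box):
    h=cv2.cvtColor(p,cv2.COLOR_BGR2HSV); m=cv2.inRange(h,(60,60,15),(100,255,120)); k=np.zeros_like(m)
    u0,v0,u1,v1=box;k[v0:v1,u0:u1]=m[v0:v1,u0:u1];return k
def big(m): return max(cv2.findContours(m,cv2.RETR_EXTERNAL,cv2.CHAIN_APPROX_NONE)[0],key=cv2.contourArea)
def rect(n,m,z):
    w=ray(n,big(m)[:,0],z)[:,:2].astype(np.float32); r=cv2.minAreaRect(w); return r
def yaw(w): # deg, line direction
    return np.degrees(np.arctan2(*cv2.fitLine(w.astype(np.float32),cv2.DIST_HUBER,0,.01,.01)[:2,0][::-1]))
E
python3 - <<'E'
from h import *
p=np.load("top0.npz")["p"];d=np.load("top0.npz")["d"]
q=np.load("side0.npz")["p"]
print("green top",rect("top",green(p,(240,120,390,230)),44),"side",rect("side",green(q,(280,220,360,270)),44))
g=cv2.cvtColor(p,cv2.COLOR_BGR2GRAY)
# scribed line: darkest col per row, parabola/centroid
pts=[]
for v in range(165,212):
    r=g[v,350:370].astype(float); b=np.median(r)-r; b[b<8]=0
    if b.sum()>20: pts.append((350+(b*np.arange(20)).sum()/b.sum(),v))
w=ray("top",pts,16); print("line n",len(w),w[0],w[-1],yaw(w[:,:2]), "mean",w.mean(0))
hsv=cv2.cvtColor(p,cv2.COLOR_BGR2HSV)
# board mask: yellow bright
m=cv2.inRange(hsv,(15,40,120),(40,255,255));k=np.zeros_like(m);k[120:235,230:395]=m[120:235,230:395]
c=big(k); print("board",cv2.boundingRect(c),cv2.minAreaRect(ray("top",c[:,0],16)[:,:2].astype(np.float32)))
# fence/board junction: first bright pixel below fence, per column
f=[]
for u in range(256,325,3):
    col=g[135:165,u].astype(float); gr=np.diff(col); i=gr.argmax(); f.append((u,135+i+.5))
w=ray("top",f,16); ww=ray("top",f,40);print("fence z16",w[[0,-1]].round(1).tolist(),yaw(w[:,:2]),"z40",ww[[0,-1]].round(1).tolist())
# red plate
for n,i,box in(("top",p,(330,130,370,165)),("side",q,(335,215,375,250))):
    h=cv2.cvtColor(i,cv2.COLOR_BGR2HSV); m=cv2.inRange(h,(0,130,60),(6,255,255))|cv2.inRange(h,(172,130,60),(180,255,255));u0,v0,u1,v1=box
    k=np.zeros_like(m);k[v0:v1,u0:u1]=m[v0:v1,u0:u1];c=big(k);M=cv2.moments(c);print(n,"red",cv2.boundingRect(c),M["m10"]/M["m00"],M["m01"]/M["m00"])
u=cv2.resize(p[110:240,235:395],None,fx=5,fy=4.6,interpolation=cv2.INTER_CUBIC);cv2.imwrite("pics/topz.png",u)
E
```

```text
green top ((504.1141052246094, -186.0526885986328), (84.99653625488281, 113.44514465332031), 2.6251676082611084) side ((504.13934326171875, -191.69700622558594), (84.099365234375, 112.42263793945312), 2.0736424922943115)
line n 47 [ 552.39848819 -309.84431321   16.        ] [ 442.86779536 -318.91252768   16.        ] 4.6181417 mean [ 497.26267056 -314.30601748   16.        ]
board (230, 120, 165, 115) ((529.5860595703125, -202.773193359375), (380.6393127441406, 275.66522216796875), 89.0704345703125)
fence z16 [[590.2, -76.7, 16.0], [601.8, -233.1, 16.0]] -85.19304 z40 [[582.0, -78.1, 40.0], [593.3, -230.3, 40.0]]
top red (345, 146, 14, 10) 351.084229390681 150.39247311827958
side red (343, 223, 17, 15) 351.5532879818594 230.14512471655325
```

View pics/topz.png

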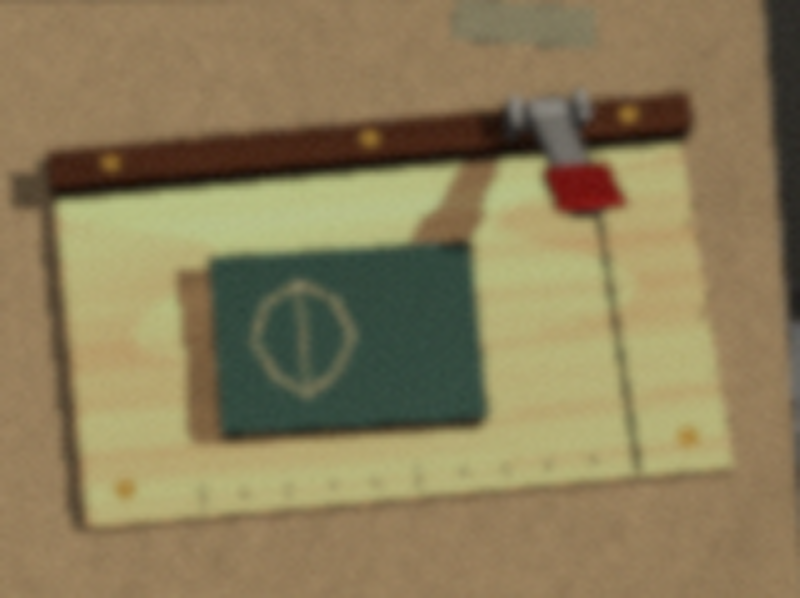

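Zoomed view: block corners are at about zoom (212,258), (470,245), (485,418) and (222,435), turned slightly against the fence. The line runs from (600,215) to (638,470), and the bar is raised over the line. I'll check heights and the bar angle, then plan the poses.

```bash
cat >> h.py <<'E'
TH=np.radians(4.7); EX=np.array([np.cos(TH),np.sin(TH)]); EY=np.array([-EX[1],EX[0]])
def st(p): p=np.asarray(p)[...,:2]; return np.stack([p@EX,p@EY],-1)
def toolmove(s,t,z,yaw=4.7):
    from scipy.spatial.transform import Rotation as Rn
    S=arm.read_state(); R=Rn.from_quat(S["ee_rot"]); w=np.r_[s*EX+t*EY,z]
    G=Rn.from_euler("z",yaw,degrees=True)*Rn.from_quat([1,0,0,0])
    print("tool cm",(R.inv().apply(w-S["position"])/10).round(2),"ang",(R.inv()*G).as_rotvec().round(4),"world",w.round(1))
E
python3 - <<'E'
from h import *
z=np.load("top0.npz");d=z["d"]
c=C["top"];K=np.array(c["camera_matrix"]);v,u=np.mgrid[:420,:560]
P=np.dstack([(u-K[0,2])/K[0,0]*d,(v-K[1,2])/K[1,1]*d,d]); W=(P-np.array(c["t"]))@np.array(c["R"])
for n,b in dict(table=(280,240,310,250),board=(260,208,340,214),block=(290,170,325,200),fence=(260,138,300,141),plate=(348,148,354,152),rustlid=(189,138,197,144)).items():
    print(n,np.median(W[b[1]:b[3],b[0]:b[2]].reshape(-1,3),0).round(1))
h=W[...,2]; h[d==0]=0; print("max h left of board on table",[(a,np.percentile(h[b:e,f:g],99).round()) for a,b,e,f,g in(("box",100,215,80,185),("stand",255,330,80,160))])
o=ray("top",(351.1,150.4),0)[0];o2=ray("top",(351.1,150.4),100)[0];D=o2-o
k=(-328.9-st(o)[1])/(st(o2)[1]-st(o)[1]);Q=o+k*D;s=st(Q)[0];print("red on bar plane",s,Q[2],"angle if centred",np.arctan2(Q[2]-58,591.3-s))
Q=W[150,351];print(st(Q),Q[2])
toolmove(400,-226.8,200)
E
```

```text
table [ 369.9 -162.9    0.8]
board [ 446.4 -174.9   16.2]
block [ 500.4 -192.7   44.3]
fence [ 620.9 -132.8   15.5]
plate [ 560.1 -282.7  105.5]
rustlid [601.   63.   68.2]
max h left of board on table [('box', np.float64(142.0)), ('stand', np.float64(93.0))]
red on bar plane 533.5870883991598 103.71755013523052 angle if centred 0.6699388391028386
[ 533.24968743 -327.95174874] 107.58460402496304
tool cm [46.   62.3   0.88] ang [ 1.90e-03  4.00e-04 -5.19e-01] world [ 417.2 -193.3  200. ]
```

>>> move_arm --moves '[{"gripper":-1,"xyz":[23,31,0.4],"angular":[0,0,-0.26]},{"gripper":-1,"xyz":[23,31,0.4],"angular":[0,0,-0.26]},{"gripper":-1,"xyz":[46,62.3,0.9],"angular":[0,0,-0.519]},{"gripper":-1,"xyz":[46,62.3,0.9],"angular":[0,0,-0.519]},{"gripper":-1,"xyz":[46,62.3,0.9],"angular":[0,0,-0.519]},{"gripper":-1,"xyz":[46,62.3,0.9],"angular":[0,0,-0.519]},{"gripper":-1,"xyz":[46,62.3,0.9],"angular":[0,0,-0.519]},{"gripper":-1,"xyz":[46,62.3,0.9],"angular":[0,0,-0.519]},{"gripper":-1,"xyz":[46,62.3,0.9],"angular":[0,0,-0.519]},{"gripper":-1,"xyz":[46,62.3,0.9],"angular":[0,0,-0.519]}]'

```text
clock: 1.35
position: [388.0, -48.2, 201.5]
ee_rot: [0.999, 0.041, 0.0, -0.0]
contact_force: [1.1, 0.9, 0.2]
gripper_width: 0.2
```

```bash
python3 -c "
from h import *
toolmove(400,-226.8,28); S=arm.read_state(); print(S['position'],S['contact_force'],S['clock'],S['gripper_width'])"
```

```text
tool cm [ 1.7  14.7  17.35] ang [-0.0003 -0.001   0.0008] world [ 417.2 -193.3   28. ]
[387.97999577 -48.22425838 201.48590139] [1.08299444 0.93890487 0.20871972] 1.35 0.2361349130222777
```

>>> move_arm --moves '[{"gripper":-1,"xyz":[1,8,2],"angular":[0,0,0]},{"gripper":-1,"xyz":[1.7,14.7,5],"angular":[0,0,0]},{"gripper":-1,"xyz":[1.7,14.7,10],"angular":[0,0,0]},{"gripper":-1,"xyz":[1.7,14.7,14],"angular":[0,0,0]},{"gripper":-1,"xyz":[1.7,14.7,14],"angular":[0,0,0]},{"gripper":-1,"xyz":[1.7,14.7,14],"angular":[0,0,0]}]'

```text
clock: 2.1
position: [418.3, -191.4, 62.7]
ee_rot: [0.999, 0.042, 0.001, 0.0]
contact_force: [0.2, -0.6, -0.0]
gripper_width: -0.0
```

```bash
python3 -c "
from h import *
toolmove(400,-226.8,28); S=arm.read_state(); print(S['position'],S['contact_force'],st(S['position']))
p,_=arm.get_image('top');cv2.imwrite('pics/t1.png',cv2.resize(p[110:270,225:400],None,fx=4,fy=3.7,interpolation=cv2.INTER_CUBIC))"
```

```text
tool cm [-0.13  0.18  3.47] ang [ 0.0009 -0.0021  0.0013] world [ 417.2 -193.3   28. ]
[ 418.34804221 -191.38179684   62.68190588] [ 0.16408825 -0.55710253 -0.01400396] [ 401.25976056 -225.01706856]
```

View pics/t1.png

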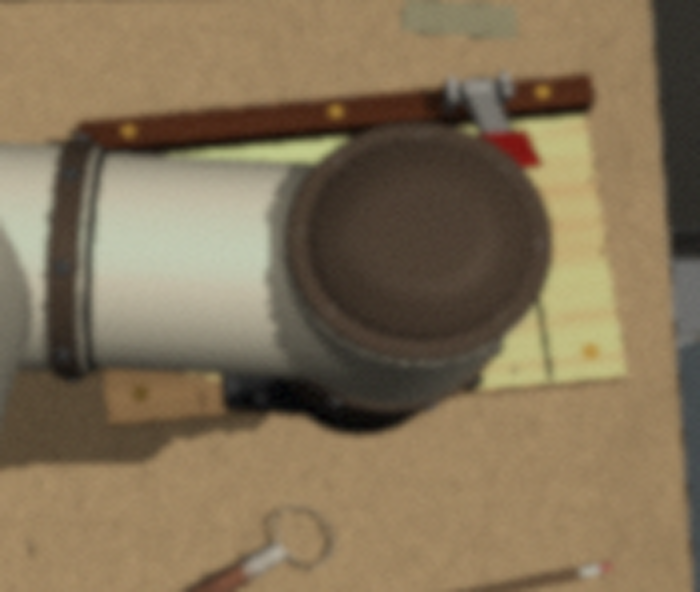

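The arm hides the block from above here, so I'll go by force and back off to look. Lowering and advancing to just short of the block.

>>> move_arm --moves '[{"gripper":-1,"xyz":[-0.1,0.2,3.4],"angular":[0,0,0]},{"gripper":-1,"xyz":[-0.1,0.2,3.4],"angular":[0,0,0]},{"gripper":-1,"xyz":[0.6,0.2,3.4],"angular":[0,0,0]},{"gripper":-1,"xyz":[1.2,0.2,3.4],"angular":[0,0,0]},{"gripper":-1,"xyz":[1.7,0.2,3.4],"angular":[0,0,0]},{"gripper":-1,"xyz":[2.1,0.2,3.4],"angular":[0,0,0]},{"gripper":-1,"xyz":[2.1,0.2,3.4],"angular":[0,0,0]}]'

```text
clock: 3.02
position: [438.6, -191.6, 27.3]
ee_rot: [0.999, 0.041, 0.0, 0.0]
contact_force: [0.0, -0.0, -0.6]
gripper_width: -0.0
```

```bash
python3 -c "
from h import *
S=arm.read_state(); print(S['position'],S['contact_force'],st(S['position']))
p,_=arm.get_image('side');cv2.imwrite('pics/s1.png',cv2.resize(p[170:310,250:420],None,fx=4,fy=4,interpolation=cv2.INTER_CUBIC))"
```

```text
[ 438.56656939 -191.63658113   27.32664845] [ 0.02417805 -0.04283507 -0.58238172] [ 421.38942401 -226.92767207]
```

View pics/s1.png

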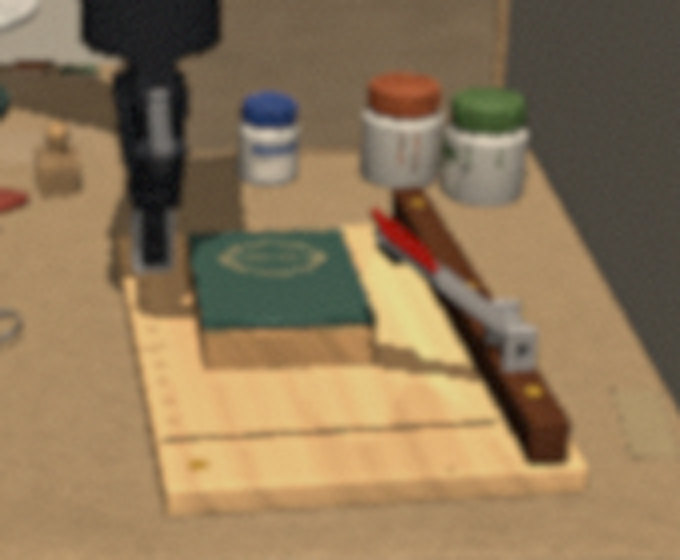

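Side view: the fingers (zoom about (155,240)) stand about 10 mm clear of the block's near face. Now I push slowly toward the fence.

>>> move_arm --moves '[{"gripper":-1,"xyz":[0.6,0,0],"angular":[0,0,0]},{"gripper":-1,"xyz":[1.1,0,0],"angular":[0,0,0]},{"gripper":-1,"xyz":[1.6,0,0],"angular":[0,0,0]},{"gripper":-1,"xyz":[2.1,0,0],"angular":[0,0,0]},{"gripper":-1,"xyz":[2.6,0,0],"angular":[0,0,0]},{"gripper":-1,"xyz":[3.1,0,0],"angular":[0,0,0]},{"gripper":-1,"xyz":[3.5,0,0],"angular":[0,0,0]}]'

```text
clock: 3.95
position: [473.4, -188.7, 27.3]
ee_rot: [0.999, 0.041, 0.0, 0.0]
contact_force: [0.8, 0.5, -0.4]
gripper_width: 0.0
```

>>> move_arm --moves '[{"gripper":-1,"xyz":[0.4,0,0],"angular":[0,0,0]},{"gripper":-1,"xyz":[0.8,0,0],"angular":[0,0,0]},{"gripper":-1,"xyz":[1.2,0,0],"angular":[0,0,0]},{"gripper":-1,"xyz":[1.5,0,0],"angular":[0,0,0]}]'

```text
clock: 4.45
position: [488.3, -187.5, 27.3]
ee_rot: [0.999, 0.041, 0.0, 0.0]
contact_force: [0.9, 0.1, -0.6]
gripper_width: -0.2
```

```bash
python3 -c "
from h import *
S=arm.read_state(); print(S['position'],S['contact_force'],st(S['position']))
p,_=arm.get_image('side');r=rect('side',green(p,(280,220,375,270)),44);print(r,st(r[0]))
cv2.imwrite('pics/s2.png',cv2.resize(p[170:310,250:420],None,fx=4,fy=4,interpolation=cv2.INTER_CUBIC))"
```

```text
[ 488.3105793  -187.53340653   27.27874003] [ 0.86233237  0.09155633 -0.55338368] [ 471.30237206 -226.91424485]
((503.8960266113281, -190.9886474609375), (83.7695541381836, 114.43490600585938), 2.8628780841827393) [ 486.55229425 -231.63491544]
```

View pics/s2.png

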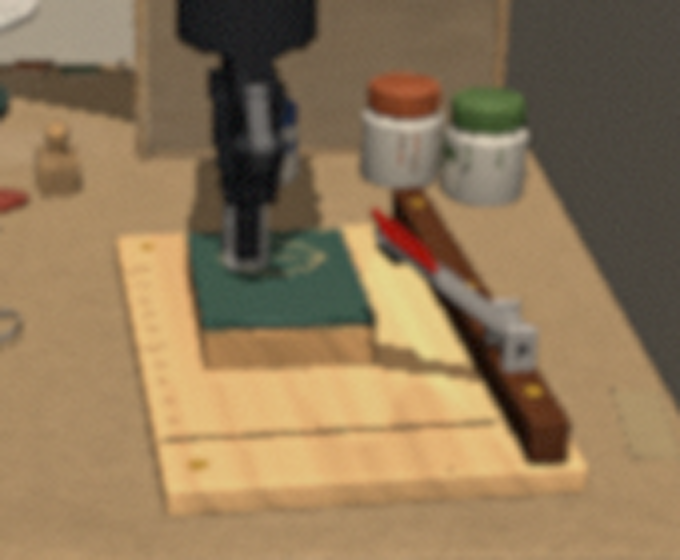

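```bash
python3 -c "
from h import *
S=arm.read_state()
for z in (27,45,60): print(z,((proj('side',[488.3,-187.5,z])-[250,170])*4).round(), ((proj('side',[438.6,-191.6,z])-[250,170])*4).round())
p,d=arm.get_image('side'); print(d[225:242:2,311].round(), d[250,320])
c=C['side'];K=np.array(c['camera_matrix'])
for (u,v) in ((311,226),(311,230),(311,234),(311,236),(330,245)):
    z=d[v,u];q=np.array([(u-K[0,2])/K[0,0]*z,(v-K[1,2])/K[1,1]*z,z]);W=(q-c['t'])@np.array(c['R']);print(u,v,W.round(1),st(W))
"
```

```text
27 [[243. 301.]] [[152. 305.]]
45 [[243. 271.]] [[152. 275.]]
60 [[244. 245.]] [[152. 250.]]
[ 981.  979.  982.  986.  987.  991. 1012. 1005.  994.] 951.279
311 226 [ 487.5 -201.6   78.5] [ 469.35549936 -240.89945624]
311 230 [ 487.4 -204.8   70.7] [ 468.97146565 -244.09502622]
311 234 [ 487.8 -199.2   58.9] [ 469.84867398 -238.50436201]
311 236 [ 488.  -197.4   53.4] [ 470.14977107 -236.67042296]
330 245 [ 526.6 -221.2   42.8] [ 506.74074335 -263.60751287]
```

The shut fingers passed over the block without touching it: the visible tips are at z≈50, though the reported TCP z is 27. The fence push hasn't happened and the block hasn't moved. I'll retreat and find the true tip height from depth.

>>> move_arm --moves '[{"gripper":-1,"xyz":[-2,0,-0.3],"angular":[0,0,0]},{"gripper":-1,"xyz":[-5.5,0,-0.3],"angular":[0,0,0]},{"gripper":-1,"xyz":[-5.5,0,0.2],"angular":[0,0,0]},{"gripper":-1,"xyz":[-5.5,0,0.2],"angular":[0,0,0]}]'

```text
clock: 5.05
position: [433.6, -192.2, 25.3]
ee_rot: [0.999, 0.041, 0.0, 0.0]
contact_force: [0.6, 0.8, -0.5]
gripper_width: 0.3
```

```bash
cat >> h.py <<'E'
def cloud(n,d):
    c=C[n];K=np.array(c["camera_matrix"]);v,u=np.mgrid[:420,:560]
    P=np.dstack([(u-K[0,2])/K[0,0]*d,(v-K[1,2])/K[1,1]*d,d]); return (P-np.array(c["t"]))@np.array(c["R"])
def tip():
    S=arm.read_state();p,d=arm.get_image("side");W=cloud("side",d);x,y,z=S["position"]
    u=int(round(proj("side",[x,y-14,z])[0,0]))
    for v in range(222,252,2): print(v,W[v,u].round(0),p[v,u],end=" | ")
    print("\npos",S["position"].round(1),"F",S["contact_force"].round(2),st(S["position"]).round(1))
E
python3 -c "
from h import *
tip()"
```

```text
222 [ 435. -224.   98.] [22 21 20] | 224 [ 435. -206.   86.] [20 23 20] | 226 [ 435. -200.   79.] [26 26 28] | 228 [ 435. -205.   76.] [18 18 17] | 230 [ 434. -197.   68.] [18 17 15] | 232 [ 434. -208.   68.] [22 19 24] | 234 [ 434. -203.   61.] [24 24 23] | 236 [ 434. -205.   58.] [34 33 36] | 238 [ 434. -199.   50.] [77 87 99] | 240 [ 434. -136.   17.] [ 67  97 124] | 242 [ 434. -143.   15.] [ 66 100 130] | 244 [ 434. -156.   16.] [ 64  96 125] | 246 [ 434. -165.   15.] [ 66  99 128] | 248 [ 434. -177.   16.] [ 67  99 128] | 250 [ 434. -185.   15.] [ 97 149 186] | 
pos [ 433.6 -192.2   25.3] F [ 0.58  0.82 -0.48] [ 416.4 -227.1]
```

>>> move_arm --moves '[{"gripper":-1,"xyz":[0.2,0,0.7],"angular":[0,0,0]},{"gripper":-1,"xyz":[0.2,0,1.4],"angular":[0,0,0]},{"gripper":-1,"xyz":[0.2,0,1.4],"angular":[0,0,0]}]'

```text
clock: 5.48
position: [434.8, -191.8, 10.4]
ee_rot: [0.999, 0.041, -0.001, -0.0]
contact_force: [-0.5, 1.3, -0.2]
gripper_width: 0.1
```

```bash
python3 -c "
from h import *
tip(); print(arm.grasp_offset)"
```

```text
222 [ 435. -241.  105.] [23 19 19] | 224 [ 435. -238.   99.] [20 16 18] | 226 [ 435. -218.   86.] [24 22 23] | 228 [ 434. -223.   83.] [24 25 24] | 230 [ 434. -207.   72.] [18 20 17] | 232 [ 434. -207.   68.] [25 20 22] | 234 [ 434. -202.   61.] [22 19 21] | 236 [ 434. -204.   57.] [21 18 22] | 238 [ 434. -206.   53.] [18 17 15] | 240 [ 434. -205.   48.] [24 25 25] | 242 [ 434. -200.   41.] [31 32 32] | 244 [ 434. -200.   36.] [76 84 93] | 246 [ 434. -165.   15.] [ 67  99 127] | 248 [ 434. -175.   15.] [ 62  95 125] | 250 [ 434. -185.   15.] [ 70 106 137] | 
pos [ 434.8 -191.8   10.4] F [-0.51  1.26 -0.24] [ 417.6 -226.8]
18.700000000000003
```

Tip is at z≈34 with 10.4 reported, so the tip offset is about +23 mm. Down 7 mm more, then advance.

>>> move_arm --moves '[{"gripper":-1,"xyz":[0,0,0.7],"angular":[0,0,0]},{"gripper":-1,"xyz":[0.6,0,0.7],"angular":[0,0,0]},{"gripper":-1,"xyz":[1.1,0,0.7],"angular":[0,0,0]},{"gripper":-1,"xyz":[1.5,0,0.7],"angular":[0,0,0]},{"gripper":-1,"xyz":[1.9,0,0.7],"angular":[0,0,0]},{"gripper":-1,"xyz":[2.3,0,0.7],"angular":[0,0,0]}]'

```text
clock: 6.28
position: [457.4, -190.0, 4.2]
ee_rot: [0.999, 0.041, -0.001, -0.0]
contact_force: [-1.7, -0.6, 0.2]
gripper_width: -0.3
```

>>> move_arm --moves '[{"gripper":-1,"xyz":[0.4,0,0],"angular":[0,0,0]},{"gripper":-1,"xyz":[0.8,0,0],"angular":[0,0,0]},{"gripper":-1,"xyz":[1.2,0,0],"angular":[0,0,0]},{"gripper":-1,"xyz":[1.6,0,0],"angular":[0,0,0]}]'

```text
clock: 6.78
position: [474.5, -188.6, 4.2]
ee_rot: [0.999, 0.041, 0.0, -0.0]
contact_force: [-1.0, -0.1, -0.9]
gripper_width: -0.1
```

```bash
python3 -c "
from h import *
S=arm.read_state(); print(S['position'],S['contact_force'],st(S['position']))
p,_=arm.get_image('side');r=rect('side',green(p,(280,220,385,270)),44);print(r,st(r[0]))"
```

```text
[ 474.47078491 -188.62492585    4.18080069] [-1.01865207 -0.05582339 -0.93101156] [ 457.41967808 -226.86808169]
((528.5805053710938, -189.74124145507812), (83.48414611816406, 109.55613708496094), 4.670464038848877) [ 511.25597925 -232.41431336]
```

>>> move_arm --moves '[{"gripper":-1,"xyz":[0.4,0,0],"angular":[0,0,0]},{"gripper":-1,"xyz":[0.8,0,0],"angular":[0,0,0]},{"gripper":-1,"xyz":[1.2,0,0],"angular":[0,0,0]},{"gripper":-1,"xyz":[1.6,0,0],"angular":[0,0,0]},{"gripper":-1,"xyz":[1.9,0,0],"angular":[0,0,0]}]'

```text
clock: 7.45
position: [493.3, -187.1, 4.3]
ee_rot: [0.999, 0.041, -0.0, 0.0]
contact_force: [-3.6, 0.3, 1.2]
gripper_width: -0.3
```

>>> move_arm --moves '[{"gripper":-1,"xyz":[0.1,0,0],"angular":[0,0,0]},{"gripper":-1,"xyz":[0.2,0,0],"angular":[0,0,0]}]'

```text
clock: 7.7
position: [494.8, -187.0, 4.3]
ee_rot: [0.999, 0.041, -0.0, -0.0]
contact_force: [-3.0, -0.1, 0.2]
gripper_width: 0.2
```

>>> move_arm --moves '[{"gripper":-1,"xyz":[0.1,0,0],"angular":[0,0,0]},{"gripper":-1,"xyz":[0.2,0,0],"angular":[0,0,0]}]'

```text
clock: 7.95
position: [495.6, -186.9, 4.3]
ee_rot: [0.999, 0.041, -0.001, -0.0]
contact_force: [-6.5, -1.2, 3.7]
gripper_width: -0.1
```

>>> move_arm --moves '[{"gripper":-1,"xyz":[0.1,0,0],"angular":[0,0,0]},{"gripper":-1,"xyz":[0.1,0,0],"angular":[0,0,0]}]'

```text
clock: 8.2
position: [495.5, -186.9, 4.2]
ee_rot: [0.999, 0.041, -0.002, -0.0]
contact_force: [-6.9, -0.5, 5.3]
gripper_width: 0.1
```

```bash
python3 -c "
from h import *
S=arm.read_state(); print(S['position'],S['contact_force'],st(S['position']))
p,_=arm.get_image('side');r=rect('side',green(p,(280,220,385,270)),44);print(r,st(r[0]))"
```

```text
[ 495.53671359 -186.85029077    4.15032721] [-6.86592796 -0.53167846  5.3032729 ] [ 478.56018114 -226.8255248 ]
((551.3267211914062, -187.78622436523438), (82.02599334716797, 111.90006256103516), 1.4633210897445679) [ 534.08589953 -232.32966123]
```

>>> move_arm --moves '[{"gripper":-1,"xyz":[0.1,0,0],"angular":[0,0,0]},{"gripper":-1,"xyz":[0.1,0,0],"angular":[0,0,0]}]'

```text
clock: 8.5
position: [495.5, -186.8, 4.0]
ee_rot: [0.999, 0.041, -0.003, -0.0]
contact_force: [-7.1, -0.6, 5.4]
gripper_width: 0.2
```

>>> move_arm --moves '[{"gripper":-1,"xyz":[0.1,0,0],"angular":[0,0,0]},{"gripper":-1,"xyz":[0.1,0,0],"angular":[0,0,0]}]'

```text
clock: 8.75
position: [495.4, -186.8, 4.0]
ee_rot: [0.999, 0.041, -0.005, -0.0]
contact_force: [-11.1, -1.6, 7.4]
gripper_width: -0.0
```

Pressed at about 11 N on the fence. Now back off, up, and over to the block's left, which clears the top view.

>>> move_arm --moves '[{"gripper":-1,"xyz":[-2,0,0],"angular":[0,0,0]},{"gripper":-1,"xyz":[-4,0,0],"angular":[0,0,0]},{"gripper":-1,"xyz":[-4,0,-5],"angular":[0,0,0]},{"gripper":-1,"xyz":[-4,-3,-8],"angular":[0,0,0]},{"gripper":-1,"xyz":[0,-8,-8],"angular":[0,0,0]},{"gripper":-1,"xyz":[5,-12,-8],"angular":[0,0,0]},{"gripper":-1,"xyz":[5,-14.7,-8],"angular":[0,0,0]},{"gripper":-1,"xyz":[5,-14.7,-8],"angular":[0,0,0]},{"gripper":-1,"xyz":[5,-14.7,-8],"angular":[0,0,0]}]'

```text
clock: 9.88
position: [538.3, -36.0, 84.5]
ee_rot: [0.999, 0.041, 0.001, -0.0]
contact_force: [0.2, -0.7, 0.4]
gripper_width: -0.0
```

```bash
python3 -c "
from h import *
S=arm.read_state(); print(S['position'],S['contact_force'],st(S['position']))
p,_=arm.get_image('top');r=rect('top',green(p,(240,120,390,230)),44);print(r,st(r[0]))
cv2.imwrite('pics/t3.png',cv2.resize(p[110:240,225:395],None,fx=4.5,fy=4.5,interpolation=cv2.INTER_CUBIC))
toolmove(528,-130,4)"
```

```text
[538.2862826  -36.00915061  84.48749522] [ 0.24978393 -0.72840474  0.42769994] [533.52569796 -79.99444098]
((549.9603881835938, -180.50035095214844), (85.88540649414062, 115.2100830078125), 4.7783403396606445) [ 533.32115457 -224.95633211]
tool cm [-0.54  4.96  8.05] ang [-0.0001 -0.0012 -0.0004] world [536.9 -86.3   4. ]
```

View pics/t3.png

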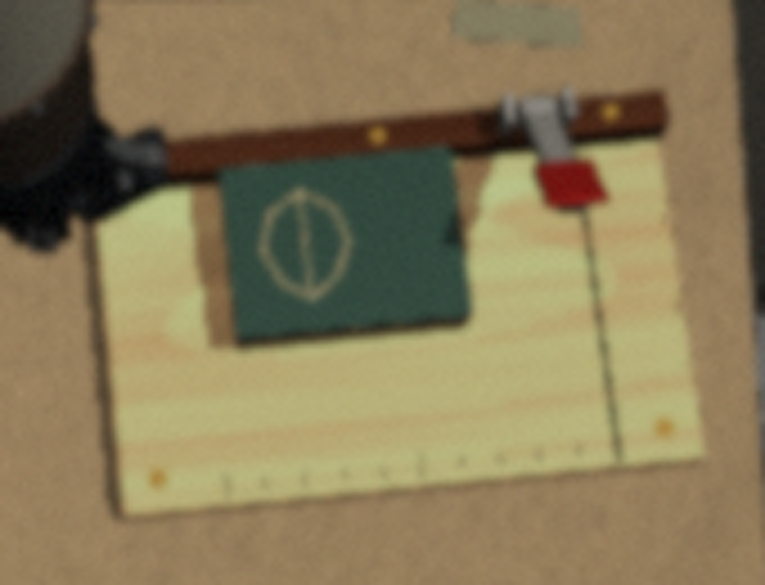

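The block is flush with the fence (yaw 4.8°), its right edge about 69 mm short of the line. Now I drop to its left side.

>>> move_arm --moves '[{"gripper":-1,"xyz":[-0.5,5,4],"angular":[0,0,0]},{"gripper":-1,"xyz":[-0.5,5,8],"angular":[0,0,0]},{"gripper":-1,"xyz":[-0.5,5,8],"angular":[0,0,0]},{"gripper":-1,"xyz":[-0.5,5.7,8],"angular":[0,0,0]},{"gripper":-1,"xyz":[-0.5,6.4,8],"angular":[0,0,0]}]'

```text
clock: 10.55
position: [539.7, -100.3, 6.3]
ee_rot: [0.999, 0.041, 0.002, 0.0]
contact_force: [-0.3, 0.7, 0.7]
gripper_width: -0.3
```

>>> move_arm --moves '[{"gripper":-1,"xyz":[0,0.4,0],"angular":[0,0,0]},{"gripper":-1,"xyz":[0,0.8,0],"angular":[0,0,0]},{"gripper":-1,"xyz":[0.1,1.2,0],"angular":[0,0,0]},{"gripper":-1,"xyz":[0.2,1.6,0],"angular":[0,0,0]},{"gripper":-1,"xyz":[0.2,2.0,0],"angular":[0,0,0]}]'

```text
clock: 11.18
position: [541.0, -119.5, 4.2]
ee_rot: [0.999, 0.041, -0.001, -0.0]
contact_force: [-2.4, 6.1, 3.0]
gripper_width: -0.3
```

```bash
python3 -c "
from h import *
S=arm.read_state(); print(S['position'],S['contact_force'],st(S['position']))
p,_=arm.get_image('side');r=rect('side',green(p,(280,220,385,290)),44);print(r,st(r[0]))"
```

```text
[ 540.97039651 -119.51009706    4.22705825] [-2.38110165  6.09516607  3.04237021] [ 529.3588432  -163.43453833]
((549.0034790039062, -193.6276397705078), (85.00382995605469, 122.58423614501953), 7.012239456176758) [ 531.29183264 -237.96107122]
```

>>> move_arm --moves '[{"gripper":-1,"xyz":[0,0.4,0],"angular":[0,0,0]},{"gripper":-1,"xyz":[0,0.8,0],"angular":[0,0,0]},{"gripper":-1,"xyz":[0,1.2,0],"angular":[0,0,0]},{"gripper":-1,"xyz":[0,1.6,0],"angular":[0,0,0]},{"gripper":-1,"xyz":[0,2.0,0],"angular":[0,0,0]}]'

```text
clock: 11.85
position: [542.9, -139.9, 4.2]
ee_rot: [0.999, 0.041, -0.0, -0.0]
contact_force: [-2.3, 4.2, 3.2]
gripper_width: 0.2
```

>>> move_arm --moves '[{"gripper":-1,"xyz":[0,0.4,0],"angular":[0,0,0]},{"gripper":-1,"xyz":[0,0.8,0],"angular":[0,0,0]},{"gripper":-1,"xyz":[0,1.2,0],"angular":[0,0,0]},{"gripper":-1,"xyz":[0,1.6,0],"angular":[0,0,0]},{"gripper":-1,"xyz":[0,2.0,0],"angular":[0,0,0]}]'

```text
clock: 12.48
position: [544.6, -159.9, 4.2]
ee_rot: [0.999, 0.041, -0.0, -0.0]
contact_force: [-1.7, 3.9, 2.6]
gripper_width: -0.1
```

```bash
python3 -c "
from h import *
S=arm.read_state(); print(S['position'],S['contact_force'],st(S['position']))
p,_=arm.get_image('side');r=rect('side',green(p,(280,220,385,300)),44);print(r,st(r[0]))
p,_=arm.get_image('top');r=rect('top',green(p,(240,120,390,230)),44);print(r,st(r[0]))
"
```

```text
[ 544.59212224 -159.93542492    4.17863782] [-1.73734049  3.92714459  2.58774238] [ 529.6559994  -204.02069026]
((554.3324584960938, -235.51266479492188), (85.26152038574219, 118.43270111083984), 5.827748775482178) [ 533.17089635 -280.14190174]
((554.478271484375, -232.04188537597656), (86.37619018554688, 114.69556427001953), 5.1048383712768555) [ 533.60060951 -276.69474091]
```

```bash
cat >> h.py <<'E'
def edges(p,line=True):
    """right/left block edges (z=44) and line (z=16), board t, sub-pixel from green channel rows"""
    g=cv2.GaussianBlur(p,(3,3),0)[...,2].astype(float)
    r=rect("top",green(p,(240,120,390,230)),44); c=st(r[0]); out={}
    for nm,dt in(("R",-60),("L",60)):
        ts=[]
        for s in np.arange(c[0]-36,c[0]+5,2.):
            q=s*EX+(c[1]+dt)*EY; u,v=proj("top",[*q,44])[0]; us=np.arange(u-6,u+6,.25)
            a=cv2.remap(g.astype(np.float32),us[None].astype(np.float32),np.full((1,len(us)),v,np.float32),1)[0]
            i=np.abs(a-(np.median(a[:8])+np.median(a[-8:]))/2).argmin(); ts.append(st(ray("top",(us[i],v),44)[0])[1])
        out[nm]=(np.median(ts),np.std(ts),np.polyfit(range(len(ts)),ts,1)[0]/2)
    ts=[]
    for s in np.arange(445,505,2.):
        q=s*EX-354*EY; u,v=proj("top",[*q,16])[0]; us=np.arange(u-5,u+5,.25)
        a=cv2.remap(g.astype(np.float32),us[None].astype(np.float32),np.full((1,len(us)),v,np.float32),1)[0]
        b=np.clip(np.median(a)-5-a,0,None); 
        if b.sum()>0: ts.append(st(ray("top",((us*b).sum()/b.sum(),v),16)[0])[1])
    out["line"]=(np.median(ts),np.std(ts)); return c,out
E
python3 -c "
from h import *
print(edges(np.load('top0.npz')['p']))
p,_=arm.get_image('top');print(edges(p))"
```

```text
(array([ 487.17408466, -226.73342334]), {'R': (np.float64(-286.1742139200729), np.float64(0.471270055112508), np.float64(-0.03384651989481321)), 'L': (np.float64(-165.6114489730697), np.float64(0.406883066613841), np.float64(-0.023703397100741548)), 'line': (np.float64(-354.1746779396574), np.float64(0.0966889641376973))})
(array([ 533.63724604, -275.78207625]), {'R': (np.float64(-336.34429847051825), np.float64(0.29649760836240197), np.float64(-0.006723235733979525)), 'L': (np.float64(-215.78207625498771), np.float64(5.040890290066866), np.float64(0.0027930835760166016)), 'line': (np.float64(-354.12427780621454), np.float64(2.793171836285067))})
```

Right edge t=-336.3 against the line at -354.15, so 17.5 mm remain. Push 14, then measure.

>>> move_arm --moves '[{"gripper":-1,"xyz":[0,0.4,0],"angular":[0,0,0]},{"gripper":-1,"xyz":[0,0.8,0],"angular":[0,0,0]},{"gripper":-1,"xyz":[0,1.1,0],"angular":[0,0,0]},{"gripper":-1,"xyz":[0,1.4,0],"angular":[0,0,0]},{"gripper":-1,"xyz":[0,1.4,0],"angular":[0,0,0]}]'

```text
clock: 13.25
position: [546.6, -174.3, 4.5]
ee_rot: [0.999, 0.041, 0.0, 0.0]
contact_force: [-0.4, 0.9, 0.2]
gripper_width: -0.2
```

```bash
python3 -c "
from h import *
S=arm.read_state(); print(S['position'],S['contact_force'],st(S['position']))
for i in range(2):
  p,_=arm.get_image('top');print(edges(p))
cv2.imwrite('pics/t4.png',cv2.resize(p[110:240,225:395],None,fx=4.5,fy=4.5,interpolation=cv2.INTER_CUBIC))"
```

```text
[ 546.58710666 -174.25339767    4.45060138] [-0.41616541  0.86054976  0.24402698] [ 530.47108213 -218.45398325]
(array([ 533.77807583, -290.74721214]), {'R': (np.float64(-351.30922773144897), np.float64(0.19656893788866187), np.float64(-0.0004933629868930961)), 'L': (np.float64(-230.18580177552363), np.float64(4.13570605368703), np.float64(-0.053358880109670714)), 'line': (np.float64(-354.1509562613195), np.float64(2.9916917942690997))})
(array([ 533.54205246, -290.83436697]), {'R': (np.float64(-351.39592044119263), np.float64(0.12054074995262667), np.float64(-0.0037692736755196702)), 'L': (np.float64(-230.27320184356483), np.float64(4.437261228114266), np.float64(-0.09438286834909326)), 'line': (np.float64(-354.12056344906256), np.float64(2.9138927790923557))})
```

View pics/t4.png

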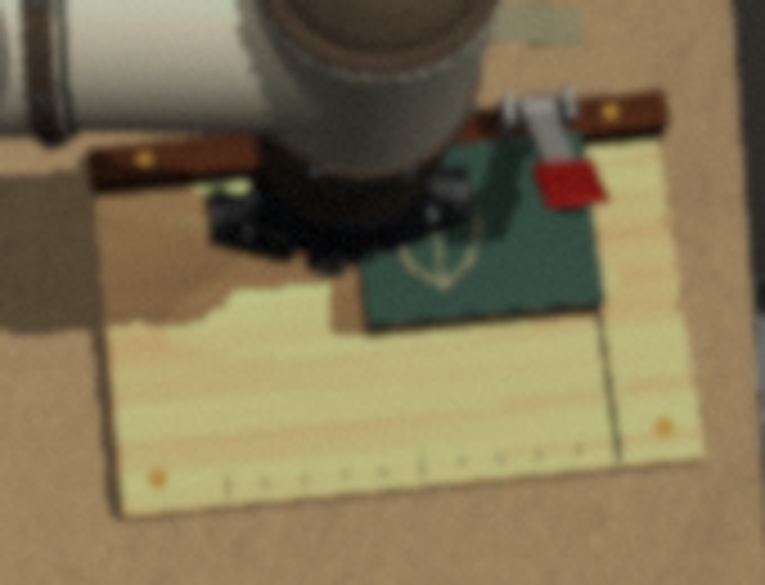

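Edge at about -351.2, so roughly 2.8 mm remain to the line's middle. Small push.

>>> move_arm --moves '[{"gripper":-1,"xyz":[0,0.1,0],"angular":[0,0,0]},{"gripper":-1,"xyz":[0,0.2,0],"angular":[0,0,0]},{"gripper":-1,"xyz":[0,0.2,0],"angular":[0,0,0]}]'

```text
clock: 13.72
position: [546.5, -175.6, 4.5]
ee_rot: [0.999, 0.041, 0.0, -0.0]
contact_force: [1.1, 2.1, 1.3]
gripper_width: -0.0
```

```bash
python3 -c "
from h import *
S=arm.read_state(); print(S['position'],S['contact_force'],st(S['position']))
for i in range(2):
  p,_=arm.get_image('top');print(edges(p))"
```

```text
[ 546.52032682 -175.55697413    4.52150988] [1.12803002 2.09247647 1.32122078] [ 530.29771372 -219.74770445]
(array([ 533.78058402, -292.2854423 ]), {'R': (np.float64(-352.285442300211), np.float64(0.28027757191757807), np.float64(0.006129364754268513)), 'L': (np.float64(-232.2854423002107), np.float64(4.523450209013196), np.float64(-0.19788135245712396)), 'line': (np.float64(-354.1615302670964), np.float64(2.5444763745903933))})
(array([ 533.49181192, -291.98922401]), {'R': (np.float64(-352.550754895872), np.float64(0.12053591608083375), np.float64(-0.003769123778180947)), 'L': (np.float64(-230.8669243405897), np.float64(5.212845864521387), np.float64(-0.008878872235337591)), 'line': (np.float64(-354.1373892954266), np.float64(2.7921260425664762))})
```

>>> move_arm --moves '[{"gripper":-1,"xyz":[0,0.1,0],"angular":[0,0,0]},{"gripper":-1,"xyz":[0,0.15,0],"angular":[0,0,0]},{"gripper":-1,"xyz":[0,0.15,0],"angular":[0,0,0]}]'

```text
clock: 14.2
position: [546.6, -177.2, 4.4]
ee_rot: [0.999, 0.041, 0.0, 0.0]
contact_force: [0.2, 3.6, 2.7]
gripper_width: -0.1
```

```bash
python3 -c "
from h import *
S=arm.read_state(); print(S['position'],S['contact_force'],st(S['position']))
for i in range(3):
  p,_=arm.get_image('top');c,e=edges(p);print(c,e['R'],e['line'])"
```

```text
[ 546.58956079 -177.21904124    4.40049818] [0.21188113 3.63786958 2.72308022] [ 530.23052758 -221.4098556 ]
[ 533.19844453 -293.03755872] (np.float64(-354.160511033024), np.float64(0.0026348082421749804), np.float64(-0.000217562130203202)) (np.float64(-354.1669939379136), np.float64(1.8924593388756559))
[ 533.50117431 -293.05748711] (np.float64(-354.1805046960036), np.float64(0.12103463512782024), np.float64(-0.0038777074378055663)) (np.float64(-354.12760852475583), np.float64(1.9039196664859952))
[ 533.38129709 -293.68949924] (np.float64(-354.25055777656456), np.float64(0.16476985888751344), np.float64(0.006110009445134136)) (np.float64(-354.1382059487887), np.float64(1.5697799214153445))
```

Edge and line coincide. Back off to the left and up, and check with a clear view.

>>> move_arm --moves '[{"gripper":-1,"xyz":[-0.1,-2,0],"angular":[0,0,0]},{"gripper":-1,"xyz":[-0.1,-4,-1],"angular":[0,0,0]},{"gripper":-1,"xyz":[-0.1,-8,-6],"angular":[0,0,0]},{"gripper":-1,"xyz":[-0.1,-13,-11],"angular":[0,0,0]},{"gripper":-1,"xyz":[-0.1,-14,-13],"angular":[0,0,0]},{"gripper":-1,"xyz":[-0.1,-14,-13],"angular":[0,0,0]},{"gripper":-1,"xyz":[-0.1,-14,-13],"angular":[0,0,0]}]'

```text
clock: 15.22
position: [532.9, -37.4, 133.8]
ee_rot: [0.999, 0.041, -0.001, -0.0]
contact_force: [-0.0, 0.7, -0.7]
gripper_width: -0.1
```

```bash
python3 -c "
from h import *
S=arm.read_state(); print(S['position'],S['contact_force'],st(S['position']))
for i in range(2):
  p,_=arm.get_image('top');c,e=edges(p);print(c,e); print(rect('top',green(p,(240,120,390,230)),44))
z=p[150:225,310:390];cv2.imwrite('pics/t5.png',cv2.resize(z,None,fx=8,fy=7.9,interpolation=cv2.INTER_CUBIC))
B=st(p[0,0,:2]*0.) 
# predicted lower right near corner and line
q=[(533.4-45)*EX+(-353.9)*EY]; print('corner z16',(proj('top',[*q[0],16])-[310,150])*[8,7.9],'z44',(proj('top',[*q[0],44])-[310,150])*[8,7.9])
toolmove(520,-329,95)"
```

```text
[532.93683932 -37.36104296 133.75691347] [-0.00751779  0.65472024 -0.6830699 ] [528.08347074 -80.90346203]
[ 533.40766053 -294.07498998] {'R': (np.float64(-354.07498997658337), np.float64(0.12003776154673654), np.float64(-0.0036601717457147424)), 'L': (np.float64(-232.38836591547246), np.float64(0.25450621547136487), np.float64(0.0003031954663827243)), 'line': (np.float64(-354.14516554582696), np.float64(1.9589019199970683))}
((555.7100830078125, -249.37950134277344), (85.99722290039062, 113.85990905761719), 5.090177536010742)
[ 533.53487908 -293.85648413] {'R': (np.float64(-354.4158163974364), np.float64(0.2802887657158255), np.float64(0.005414276781537463)), 'L': (np.float64(-232.72943022366394), np.float64(0.16569352444354227), np.float64(0.0013247909665501224)), 'line': (np.float64(-354.1632326958247), np.float64(1.526125909480477))}
((555.8189697265625, -249.15130615234375), (85.99067687988281, 114.2952651977539), 5.090146064758301)
corner z16 [[381.03342481 238.40437691]] z44 [[400.34194853 213.69524295]]
tool cm [-0.77 24.73  3.81] ang [ 0.0003  0.0029 -0.0005] world [ 545.2 -285.3   95. ]
```

View pics/t5.png

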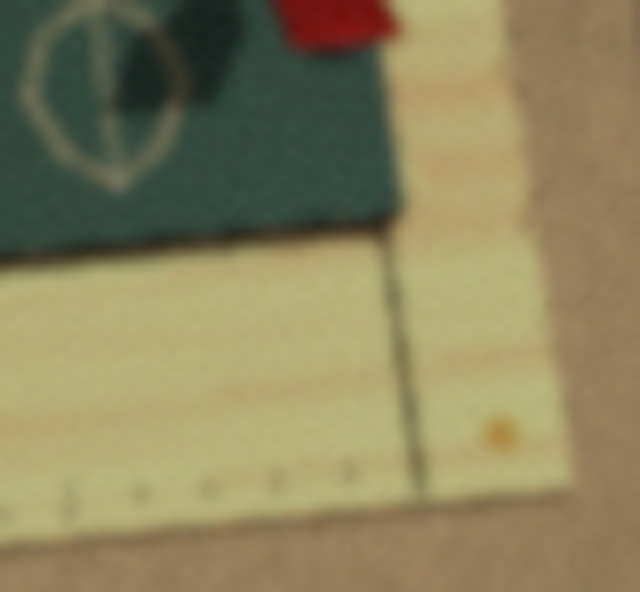

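The near-right lower corner sits at about (385,238), just where the line emerges (387,240), so the edge is on the line and the block is flush with the fence. Now the bar: hover over the red plate.

>>> move_arm --moves '[{"gripper":-1,"xyz":[-0.2,6,0],"angular":[0,0,0]},{"gripper":-1,"xyz":[-0.2,12,0],"angular":[0,0,0]},{"gripper":-1,"xyz":[-0.2,18,0],"angular":[0,0,0]},{"gripper":-1,"xyz":[-0.2,24.8,0],"angular":[0,0,0]},{"gripper":-1,"xyz":[-0.2,24.8,3.4],"angular":[0,0,0]},{"gripper":-1,"xyz":[-0.2,24.8,3.4],"angular":[0,0,0]},{"gripper":-1,"xyz":[-0.2,24.8,3.4],"angular":[0,0,0]}]'

```text
clock: 16.2
position: [552.2, -285.1, 100.3]
ee_rot: [0.999, 0.041, -0.0, 0.0]
contact_force: [0.2, -0.2, 0.4]
gripper_width: -0.1
```

```bash
python3 -c "
from h import *
S=arm.read_state(); print(S['position'],S['contact_force'],st(S['position']))
p,_=arm.get_image('side');cv2.imwrite('pics/s3.png',cv2.resize(p[170:310,250:420],None,fx=4,fy=4,interpolation=cv2.INTER_CUBIC))"
```

```text
[ 552.249081   -285.07793838  100.33027171] [ 0.19715286 -0.21696223  0.41426474] [ 527.03321984 -329.36979764]
```

View pics/s3.png

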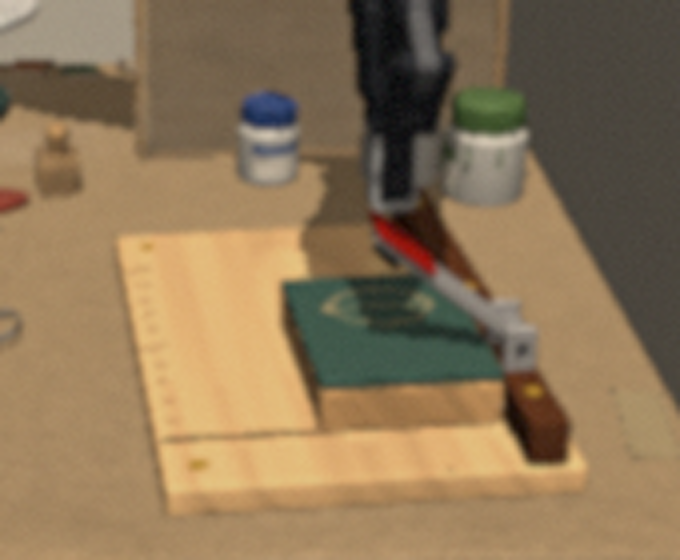

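The fingers hover right above the red plate, zoom (392,205). The block's lower right edge lies along the line. Lowering in steps.

>>> move_arm --moves '[{"gripper":-1,"xyz":[0,0,0.5],"angular":[0,0,0]},{"gripper":-1,"xyz":[-0.1,0,1.0],"angular":[0,0,0]},{"gripper":-1,"xyz":[-0.3,0,1.5],"angular":[0,0,0]},{"gripper":-1,"xyz":[-0.4,0,2.0],"angular":[0,0,0]},{"gripper":-1,"xyz":[-0.6,0,2.5],"angular":[0,0,0]}]'

```text
clock: 16.88
position: [546.4, -285.6, 74.9]
ee_rot: [0.999, 0.041, 0.0, 0.0]
contact_force: [-0.7, -0.1, 0.9]
gripper_width: 0.3
```

>>> move_arm --moves '[{"gripper":-1,"xyz":[-0.1,0,0.5],"angular":[0,0,0]},{"gripper":-1,"xyz":[-0.3,0,1.0],"angular":[0,0,0]},{"gripper":-1,"xyz":[-0.4,0,1.5],"angular":[0,0,0]},{"gripper":-1,"xyz":[-0.5,0,2.0],"angular":[0,0,0]}]'

```text
clock: 17.38
position: [541.2, -286.0, 54.9]
ee_rot: [0.999, 0.041, -0.0, -0.0]
contact_force: [-1.1, -0.4, 1.8]
gripper_width: 0.2
```

```bash
python3 -c "
from h import *
S=arm.read_state(); print(S['position'],S['contact_force'],st(S['position']))
p,_=arm.get_image('side');cv2.imwrite('pics/s4.png',cv2.resize(p[170:310,250:420],None,fx=4,fy=4,interpolation=cv2.INTER_CUBIC))"
```

```text
[ 541.17625175 -286.02103927   54.92329206] [-1.07268055 -0.43656116  1.76710377] [ 515.92034796 -329.40243613]
```

View pics/s4.png

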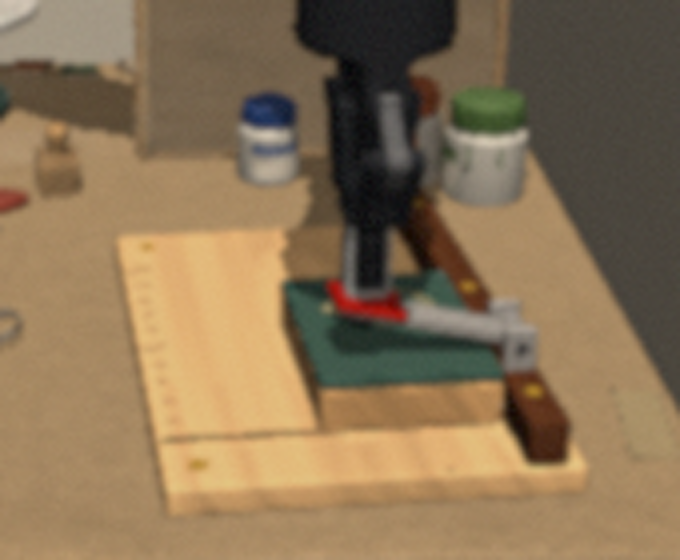

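The bar is following, about 0.25 rad left. Continuing gently.

>>> move_arm --moves '[{"gripper":-1,"xyz":[-0.1,0,0.4],"angular":[0,0,0]},{"gripper":-1,"xyz":[-0.2,0,0.8],"angular":[0,0,0]},{"gripper":-1,"xyz":[-0.2,0,1.1],"angular":[0,0,0]}]'

```text
clock: 17.8
position: [539.2, -286.1, 44.0]
ee_rot: [0.999, 0.041, -0.0, -0.0]
contact_force: [0.7, 0.0, 0.7]
gripper_width: 0.1
```

>>> move_arm --moves '[{"gripper":-1,"xyz":[0,0,0.15],"angular":[0,0,0]},{"gripper":-1,"xyz":[0,0,0.3],"angular":[0,0,0]}]'

```text
clock: 18.05
position: [539.3, -286.1, 41.2]
ee_rot: [0.999, 0.041, -0.0, -0.0]
contact_force: [0.1, 0.4, 0.6]
gripper_width: 0.3
```

>>> move_arm --moves '[{"gripper":-1,"xyz":[0,0,0.1],"angular":[0,0,0]},{"gripper":-1,"xyz":[0,0,0.2],"angular":[0,0,0]}]'

```text
clock: 18.3
position: [539.3, -286.2, 39.3]
ee_rot: [0.999, 0.041, 0.0, 0.0]
contact_force: [-0.1, 0.0, -0.1]
gripper_width: -0.1
```

>>> move_arm --moves '[{"gripper":-1,"xyz":[0,0,0.1],"angular":[0,0,0]},{"gripper":-1,"xyz":[0,0,0.2],"angular":[0,0,0]}]'

```text
clock: 18.55
position: [539.3, -286.2, 37.3]
ee_rot: [0.999, 0.041, 0.0, 0.0]
contact_force: [-0.4, 0.2, 1.3]
gripper_width: -0.0
```

>>> move_arm --moves '[{"gripper":-1,"xyz":[0,0,0.1],"angular":[0,0,0]},{"gripper":-1,"xyz":[0,0,0.15],"angular":[0,0,0]}]'

```text
clock: 18.8
position: [539.3, -286.2, 35.7]
ee_rot: [0.999, 0.041, -0.0, -0.0]
contact_force: [-0.8, -0.4, 1.3]
gripper_width: 0.1
```

>>> move_arm --moves '[{"gripper":-1,"xyz":[0,0,0.05],"angular":[0,0,0]},{"gripper":-1,"xyz":[0,0,0.1],"angular":[0,0,0]}]'

```text
clock: 19.05
position: [539.3, -286.2, 35.3]
ee_rot: [0.999, 0.041, -0.0, 0.0]
contact_force: [-1.7, 1.7, 5.8]
gripper_width: 0.0
```

Contact with the block. A touch more to reach about 8 N.

>>> move_arm --moves '[{"gripper":-1,"xyz":[0,0,0.05],"angular":[0,0,0]},{"gripper":-1,"xyz":[0,0,0.05],"angular":[0,0,0]}]'

```text
clock: 19.3
position: [539.3, -286.2, 35.3]
ee_rot: [0.999, 0.041, 0.0, 0.0]
contact_force: [-2.3, 1.5, 5.9]
gripper_width: 0.0
```

>>> move_arm --moves '[{"gripper":-1,"xyz":[0,0,0.06],"angular":[0,0,0]},{"gripper":-1,"xyz":[0,0,0.06],"angular":[0,0,0]}]'

```text
clock: 19.55
position: [539.3, -286.2, 35.3]
ee_rot: [0.999, 0.041, 0.0, 0.0]
contact_force: [-3.4, 1.7, 8.2]
gripper_width: 0.0
```

8 N reached. Lift straight off and clear the view.

>>> move_arm --moves '[{"gripper":-1,"xyz":[0,0,-0.5],"angular":[0,0,0]},{"gripper":-1,"xyz":[0,0,-4],"angular":[0,0,0]},{"gripper":-1,"xyz":[0,0,-9],"angular":[0,0,0]},{"gripper":-1,"xyz":[0,-6,-11],"angular":[0,0,0]},{"gripper":-1,"xyz":[0,-12,-11],"angular":[0,0,0]},{"gripper":-1,"xyz":[0,-18,-11],"angular":[0,0,0]},{"gripper":-1,"xyz":[0,-25,-11],"angular":[0,0,0]},{"gripper":-1,"xyz":[0,-25,-11],"angular":[0,0,0]},{"gripper":-1,"xyz":[0,-25,-11],"angular":[0,0,0]}]'

```text
clock: 20.68
position: [519.0, -36.5, 143.7]
ee_rot: [0.999, 0.042, 0.0, -0.0]
contact_force: [0.1, -0.4, -0.5]
gripper_width: 0.2
```

```bash
python3 -c "
from h import *
S=arm.read_state(); print(S['position'],S['contact_force'],st(S['position']))
for i in range(2):
  p,d=arm.get_image('top');c,e=edges(p);print(c,e); print(rect('top',green(p,(240,120,390,230)),44))
q,_=arm.get_image('side')
W=cloud('top',d);h=cv2.cvtColor(p,cv2.COLOR_BGR2HSV);m=cv2.inRange(h,(0,130,60),(6,255,255))|cv2.inRange(h,(172,130,60),(180,255,255));m[:,:330]=0;m[:130]=0;m[175:]=0
print('plate',st(W[m>0].mean(0)),np.median(W[m>0][:,2]))
a=cv2.resize(p[120:225,240:390],(400,280),interpolation=cv2.INTER_CUBIC);b=cv2.resize(q[190:295,270:420],(400,280),interpolation=cv2.INTER_CUBIC)
cv2.imwrite('pics/f.png',np.hstack([a,b]))"
```

```text
[518.9688198  -36.48658732 143.7244099 ] [ 0.11816369 -0.35391848 -0.45494499] [514.23407186 -78.88742816]
[ 533.52605529 -293.53549842] {'R': (np.float64(-357.4612062740269), np.float64(0.9389000223465463), np.float64(0.026097678176900122)), 'L': (np.float64(-232.40887328667478), np.float64(0.1980481678219013), np.float64(0.010059860622241436)), 'line': (np.float64(-354.15578409850866), np.float64(1.6519901898018494))}
((555.7838745117188, -248.83212280273438), (86.13362121582031, 113.48243713378906), 5.209229469299316)
[ 533.77173013 -293.54249912] {'R': (np.float64(-357.46687057057517), np.float64(0.8728282367270462), np.float64(0.02827486676232067)), 'L': (np.float64(-232.41582058664568), np.float64(0.0026423552619318264), np.float64(0.0002181853048463504)), 'line': (np.float64(-354.1316031798435), np.float64(1.5583542245442845))}
((556.029296875, -248.8189697265625), (86.4085693359375, 113.18760681152344), 5.428195476531982)
plate [ 510.73747274 -326.54862833] 57.898599675614015
```

View pics/f.png

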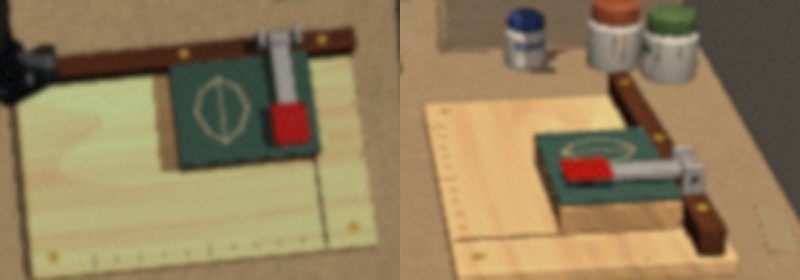

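Bar level on the block (left: plate at (290,125); right: bar flat on the lino). The block's left edge, yaw and fence position are unchanged, and the line emerges at the block's right edge (318,155). Handing in.

```bash
python3 -c "
from bench import arm
print(arm.job_done())"
```

```text
the job is handed in; nothing more can be done
None
```

The block is set up for carving. I pressed it against the fence at about 11 N, slid it right along the fence to the scribed line, then pushed the holding bar down to about 8 N and left it down. The job went in at about 21 s on the robot's clock, with the arm clear of everything.

**Last checks**
- **Fence:** the block's yaw is about 5°, against 4.7° for the board. Its distance to the fence is unchanged since the press.
- **Line:** before the bar went down, the right-hand edge was at y = -353.3 to -354.2 along the board, and the line's middle is at -354.15 (±1 mm wide).
- **Bar:** the plate top is at z = 58 mm, which means the bar is level.
- **Block shift:** the left edge moved only about 0.1 mm while the bar was pressed.
- **Bystanders:** I moved nothing near the jars or the stamp. Both jars appear in place in the last picture. The stamp was outside that crop.

**What failed or disagreed**
- **First press missed:** the shut fingertips sit about 23 mm higher than the reported TCP. They passed over the block without touching it, so I lowered the tool and pressed again.
- **Right edge after the bar:** the automatic reading of -357.5 is wrong because the red plate lies beside that edge. I relied on the left edge and the picture instead.
- **Camera offset:** the side camera read the block 3 to 7 mm further right than the top camera. I trusted the top view.

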